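# Set up the tube mixer for a run

## Robot

A 7-joint arm with a two-finger parallel gripper is mounted at the origin on the work surface. World frame = base frame: x ahead of the robot, y to its left, z up, the work surface at z = 0. Lengths are in m, angles in rad, forces in N, time in s.
With the tool pointing down it reaches from about 0.4 to 0.85 m from the base axis. Payload 6.9 kg.
Tool frame: the origin (TCP) lies midway between the tips of the shut fingers; the grasp point (between the pads) lies behind it (ctrl.pinch_z is the z of the grasp point in the tool frame, in m); z points along the fingers, y is the direction in which the jaws open and shut (so a half turn about z gives the same grasp; the last joint's range is limited). The gripper opens to 85 mm and grips with 20 to 120 N. Pads are 22 mm wide; open, the fingers measure 114 mm over their backs; the gripper's body (76 mm by 85 mm) begins 54 mm behind the grasp point. The pads swing forward as they close: fully open they stand 13 mm farther back than shut.
Start: joints at [1.264, 0.507, -0.238, 1.5, 0.126, 1.149, -0.155], TCP at [0.25, -0.573, 0.231] pointing down, gripper open.
Joint ranges: [-3.08, 3.08], [-0.24, 2.05], [-1.43, 1.35], [0, 2.5], [-1.52, 4.66], [0.17, 1.96], [-2.89, 2.89]. Speed limits (rad/s): [2.39, 2.39, 3.14, 3.14, 3.14, 3.14, 3.14].

## Interface

Orientations are given as a unit quaternion [w, x, y, z].
In Python, from station import ctrl, get_state, vision, ticket, models gives the robot as it stands. Calls block until the motion is done:
- ctrl.movep(position, orientation): joint-space move of the TCP to a pose.
- ctrl.movel(position, frame=None, max_speed=0.15): straight line of the TCP; frame=None keeps the orientation; max_speed is the mean speed in m/s.
- ctrl.set_joints(angles): joint-space move.
- ctrl.ungrasp() and ctrl.close_gripper(force=None): open the fingers fully, or close them until they stop; force is the grip in N (None keeps the last).
- ctrl.pause(seconds).
- ctrl.ik(position, orientation): joint angles nearest the present ones, or None.
- get_state(): the state.
- vision.grab_frame(name): name is "scene" or "top"; returns (picture, depth): 480x640x3 uint8, blue, green, red; 480x640 float32, m along the optical axis (not along the pixel's ray), 0 where there is no reading.
- vision.camera_info(name): a dict with "mtx" (3x3 intrinsics, pixels), "dist_coeffs" ([k1, k2, p1, p2, k3] as OpenCV has them; the pictures are not rectified), "R" (3x3) and "t" (3): a world point X has camera coordinates R X + t. Camera axes: x right, y down, z forward; pixel columns grow to the right and rows downward; lengths in m; the calibration is good to about 2 mm. A picture is of the moment at which its call begins. camera_info takes no time and is no camera call.
A pose or a line that the arm cannot do raises ctrl.Unreachable and nothing moves.
- ticket.close_job(): hands the job in, once; it reports no verdict.
Trained networks look in the newest picture that a camera, given by its name, has taken for a name from the list of things; names that differ only in an ending like _2 or _b are one class to them, and where a whole thing is asked for, a point or a joint stands for the part that bears it (a point fixed in the world has none). Each returns a list of dicts, best first, with "p" (0 to 1); they miss things now and then, are a little off and sometimes report something else, mostly with a low value. They report only what shows in the picture. A call takes as long as a camera call.
- models.recognise(camera, target): "point" ([column, row] in pixels, amid what is visible of it).
- models.masks_of(camera, target): "mask" (480x640 bool, what is visible of it) and "point" ([column, row] in pixels, amid what is visible of it).
The state is a dict: "time": time; "qpos": joint angles; "qd": joint speeds; "tau": joint torques, N m; "tcp_pos": TCP position; "eef_rot": TCP orientation; "contact_force": force on the tool from outside, world axes, zero at the start; "wrist_torque": the same for the moment, N m; "width": finger opening in m.
Only numpy, scipy, OpenCV 4.12 (cv2) and the standard library are available. Lean on these libraries where they do the work, as an engineer would, in place of code of your own. Each camera call takes 0.05 s, during which the arm holds its last target. There are 200 camera calls.

## Task

Fit the carousel onto the mixer's square drive shaft so that it sits fully home, then stand the two long tubes from the blue rack upright in two sockets of the carousel that face each other diagonally across the shaft, so that it is balanced, each pushed to the bottom. Only then press the start button fully down and let it go. Leave the short tubes and everything else on the bench where they are.

Things in the scene. Friction and masses are not known exactly. Their poses are not given: they have to be found in the camera images.
- carousel: Loose grey tube carousel, 0.3 to 0.6 kg: square block 110 x 110 x 50 mm with a square boss 40 x 40 mm standing 40 mm above its middle (top 90 mm above the underside). A 21.6 mm square bore runs right through along the axis, chamfered 3 mm below. Sides of block, boss and bore are parallel to its x and y. Origin: centre of the underside; z up. Starts flat on the bench at any yaw.
- drive_seat (a point): Centre of the round shoulder (52 mm across, 58 mm above the bench) of the mixer's drive, on which the seated carousel's underside rests. A steel square shaft, 20 x 20 mm, stands up 50 mm from it (the last 6 mm taper to 15 mm), its flats parallel to this point's x and y; z up. Starts at any angle; stiff to turn.
- mixer: White mixer, fixed to the bench, 170 mm (its x) by 270 mm, 50 mm high. Origin: on the bench under the shaft axis. The body reaches 80 mm to its +y and 190 mm to its -y; there a grey console, from y = -100 mm on, stands 105 mm high.
- start_top (a point): Centre of the top of the round white start button (28 mm across, in a 44 mm black housing) on top of the mixer's console, 150 mm from the shaft axis, about 123 mm above the bench; pressed straight down.
- start (a joint): Travel of the start button: 0 released, 0.006 m fully down (about 5 N); it springs back.
- tube_a: One of the two long tubes: white, 17 mm diameter with a tapered foot, 120 mm long, with an orange screw cap 22 mm across and 18 mm tall at the top. Starts upright in a hole of the blue rack. Origin: centre of its foot; z along the tube towards the cap. About 20 to 30 g.
- tube_b: The other long tube, the same as tube_a.
- short_a: A short tube, 80 mm long, otherwise like the long ones (17 mm, orange cap 22 mm), standing in the blue rack. Origin: centre of its foot. Not part of the job.
- short_b: Another short tube, the same as short_a. Not part of the job.
- rack: Blue tube rack fixed to the bench, 116 x 116 x 50 mm, four holes of 20 mm at +-28 mm along its x and y axes, 44 mm deep, the tubes' feet 6 mm above the bench; which tube stands in which hole varies. Origin: centre of the underside; z up.
- cassette_a: Flat white slide cassette, 76 x 27 x 7 mm, lying on the bench beside the mixer; bystander. Origin: centre of the underside.
- cassette_b: Another slide cassette like cassette_a, lying at the far side of the bench; bystander.
- wash_bottle: White plastic bottle, 60 mm diameter, 140 mm tall, at the far side; bystander. Origin: centre of the underside.
- jar: White screw-top jar, 56 mm diameter, 70 mm tall, at the far side; bystander. Origin: centre of the underside.
- beaker: Empty glass beaker, 90 mm across the rim, 110 mm tall, at the far side; bystander. Origin: centre of the underside.
- socket0 (a point): Centre of the mouth of a tube socket of the carousel (round, 20 mm wide, 44 mm deep), at +33, +33 mm in the carousel's x, y, at 50 mm above its underside; diagonally across from socket 2.
- socket1 (a point): Centre of the mouth of a tube socket of the carousel (round, 20 mm wide, 44 mm deep), at -33, +33 mm in the carousel's x, y, at 50 mm above its underside; diagonally across from socket 3.
- socket2 (a point): Centre of the mouth of a tube socket of the carousel (round, 20 mm wide, 44 mm deep), at -33, -33 mm in the carousel's x, y, at 50 mm above its underside; diagonally across from socket 0.
- socket3 (a point): Centre of the mouth of a tube socket of the carousel (round, 20 mm wide, 44 mm deep), at +33, -33 mm in the carousel's x, y, at 50 mm above its underside; diagonally across from socket 1.

How it is judged:
On the way, in this order (a step that is already met when the one before it is completed fails the run):
1. the carousel sits fully home on the drive shaft (z of carousel in the frame of drive_seat between -0.004 and 0.004 m and horizontal distance between carousel and drive_seat below 0.004 m and angle between carousel's own z axis and vertical below 0.05 rad and (angle between the x axis of carousel and the x axis of drive_seat, either way round below 0.14 rad or angle between the x axis of carousel and the y axis of drive_seat, either way round below 0.14 rad)), for 0.2 s.
2. one long tube stands at the bottom of a socket of the seated carousel (all of step 1 and ((z of tube_a in the frame of carousel between 0 and 0.012 m and horizontal distance between tube_a and carousel between 0.037 and 0.056 m and angle between tube_a's own z axis and vertical below 0.14 rad) or (z of tube_b in the frame of carousel between 0 and 0.012 m and horizontal distance between tube_b and carousel between 0.037 and 0.056 m and angle between tube_b's own z axis and vertical below 0.14 rad))), for 0.2 s.
3. both long tubes stand in opposite sockets of the seated carousel (all of step 1 and z of tube_a in the frame of carousel between 0 and 0.012 m and horizontal distance between tube_a and carousel between 0.037 and 0.056 m and angle between each of tube_a, tube_b's own z axis and vertical below 0.14 rad and z of tube_b in the frame of carousel between 0 and 0.012 m and horizontal distance between tube_b and carousel between 0.037 and 0.056 m and horizontal distance between tube_a and tube_b above 0.083 m), for 0.2 s.
4. the start button is pressed down (value of joint start above 0.0045 m), for 0.02 s.
At the end, for the whole second after the job is handed in: The carousel rests level on the drive shoulder (within 4 mm in height and centring, sides within 8 degrees of the shaft flats); both long tubes stand within 8 degrees of upright in diagonally opposite sockets, feet within 6 mm of the floor; the start button is released; all at rest (all of step 3 and value of joint start below 0.0015 m and linear speed of each of carousel, tube_a, tube_b below 0.02 m/s); the robot touches nothing.
It fails at once if the start button is pressed before both long tubes are in opposite sockets of the seated carousel (value of joint start above 0.003 m and not ((z of carousel in the frame of drive_seat between -0.004 and 0.004 m and horizontal distance between carousel and drive_seat below 0.004 m and angle between carousel's own z axis and vertical below 0.05 rad and (angle between the x axis of carousel and the x axis of drive_seat, either way round below 0.14 rad or angle between the x axis of carousel and the y axis of drive_seat, either way round below 0.14 rad)) and ((z of tube_a in the frame of carousel between 0 and 0.012 m and horizontal distance between tube_a and carousel between 0.037 and 0.056 m and angle between tube_a's own z axis and vertical below 0.14 rad) and (z of tube_b in the frame of carousel between 0 and 0.012 m and horizontal distance between tube_b and carousel between 0.037 and 0.056 m and angle between tube_b's own z axis and vertical below 0.14 rad) and horizontal distance between tube_a and tube_b above 0.083 m))).
It fails at once if a short tube is moved by more than 20 mm (distance of any of short_a, short_b from where it was at the start of the episode above 0.02 m).
It fails at once if a bystander on the bench is moved by more than 30 mm (distance of any of cassette_a, cassette_b, wash_bottle, jar, beaker from where it was at the start of the episode above 0.03 m).
It also fails if it takes over 72 s, if anything falls off the work surface, if the arm or the gripper's body presses on something with over 40 N, if the wrist force passes 120 N, or if a joint passes its speed limit or range.

## Working session

There is one attempt and no reset: what is moved stays moved. The work goes in short steps, each a Python script; the robot and the scene stay as the last script left them, time stands still between calls to the robot, and variables do not carry over. Pictures are saved under pics/ and viewed, on a budget of 10 in all, crops included, one or two more only if the job needs it, and the job is handed in when it is done.

```bash
ls; mkdir -p pics
python3 - <<'E'
from station import ctrl, get_state, vision, models
import cv2, numpy as np
print(get_state(), ctrl.pinch_z)
for n in ("scene","top"):
    p,d=vision.grab_frame(n); cv2.imwrite(f"pics/{n}0.png",p); np.save(f"pics/{n}0.npy",d); print(n,vision.camera_info(n))
E
```

```text
pics
{'time': 0.0, 'qpos': array([ 1.26451045,  0.50833479, -0.23753784,  1.5011538 ,  0.12572634,
        1.14891949, -0.1547843 ]), 'qd': array([-0.00185327,  0.00147921, -0.00015469,  0.00111472,  0.00022162,
        0.00096821, -0.00089119]), 'tau': array([-4.31448889e-04, -6.20603371e+01, -2.18753569e+00, -2.49659801e+01,
        1.24182602e-02,  1.18650013e-02,  1.57210927e-06]), 'tcp_pos': array([ 0.249872  , -0.57231079,  0.2304248 ]), 'eef_rot': array([-8.85373817e-04,  9.78872524e-01,  2.04469440e-01, -2.13824913e-04]), 'contact_force': array([-0.31233517,  0.72441117, -0.5040726 ]), 'wrist_torque': array([-0.00407474,  0.00329932,  0.0227805 ]), 'width': 0.085170883147398} -0.0187
scene {'mtx': array([[445.99735609,   0.        , 322.10950524],
       [  0.        , 445.99735609, 237.62563292],
       [  0.        ,   0.        ,   1.        ]]), 'dist_coeffs': array([0.02675304, 0.        , 0.        , 0.        , 0.        ]), 'R': array([[-0.81710562,  0.57614152, -0.01998369],
       [ 0.38746258,  0.52318628, -0.75904471],
       [-0.42686198, -0.62796263, -0.65073173]]), 't': array([ 0.50118708, -0.18207457,  1.46687822])}
top {'mtx': array([[447.56855812,   0.        , 322.94846786],
       [  0.        , 447.56855812, 238.73659951],
       [  0.        ,   0.        ,   1.        ]]), 'dist_coeffs': array([-0.08892287,  0.        ,  0.        ,  0.        ,  0.        ]), 'R': array([[-0.02441618, -0.99940305,  0.02444162],
       [-0.98924267,  0.02062615, -0.14482233],
       [ 0.14423174, -0.0277147 , -0.98915575]]), 't': array([0.03863765, 0.62835649, 0.92971611])}
```

View pics/top0.png

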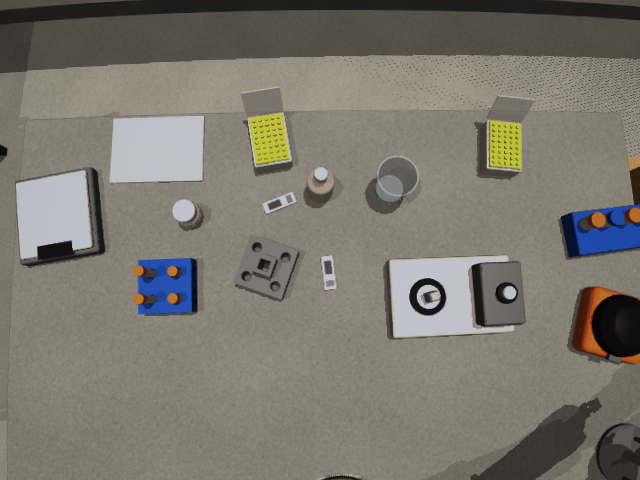

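View pics/scene0.png

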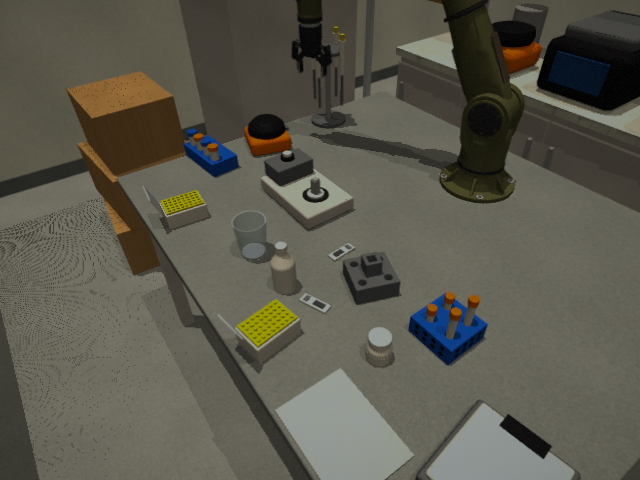

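The top view shows the rack at (167,287) with four caps, the carousel at (265,267), the shaft at (430,297) and the button at (507,292). cassette_a lies at (328,272). The scene view agrees. Next I'll measure from the depth images.

```bash
cat > h.py <<'E'
from station import ctrl, get_state, vision, ticket, models
import cv2, numpy as np
def cloud(cam,d):
    c=vision.camera_info(cam); v,u=np.mgrid[:480,:640].astype(float)
    n=cv2.undistortPoints(np.stack([u.ravel(),v.ravel()],1)[:,None],c["mtx"],c["dist_coeffs"])[:,0].reshape(480,640,2)
    P=np.dstack([n*d[...,None],d])
    P=(P-c["t"])@c["R"]; P[d<=0]=np.nan
    return P
def proj(cam,X):
    c=vision.camera_info(cam)
    return cv2.projectPoints(np.atleast_2d(np.float64(X)),cv2.Rodrigues(c["R"])[0],c["t"],c["mtx"],c["dist_coeffs"])[0][:,0]
def near(P,xy,r,lo,hi):
    q=P.reshape(-1,3); q=q[~np.isnan(q[:,0])]
    return q[(np.hypot(q[:,0]-xy[0],q[:,1]-xy[1])<r)&(q[:,2]>lo)&(q[:,2]<hi)]
def rect(q):
    (cx,cy),(w,h),a=cv2.minAreaRect((q[:,:2]*1000).astype(np.float32)); return np.round([cx,cy,w,h,a],1),len(q)
def quat(yaw): # tool down, tool y axis (jaws) at yaw+90 deg
    return np.array([0,np.cos(yaw/2),np.sin(yaw/2),0])
E
python3 - <<'E'
from h import *
for cam in ("top","scene"):
    d=np.load(f"pics/{cam}0.npy"); P=cloud(cam,d)
    for px in ([(265,267),(430,297),(507,292),(139,271),(173,271),(139,299),(173,299),(200,400),(450,320)] if cam=="top" else [(371,262),(315,185),(288,155),(449,299),(473,301),(432,312),(455,314)]):
        print(cam,px,P[px[1],px[0]].round(4))
    if cam=="top": T=P
    else: S=P
c=T[267,265]; s=T[297,430]
for n,P in(("T",T),("S",S)):
    print(n,"block",rect(near(P,c,.09,.043,.056)),"boss",rect(near(P,c,.06,.08,.1)))
    print(n,"mixer",rect(near(P,s,.3,.043,.054)),"console",rect(near(P,s,.3,.098,.109)),"shaft",rect(near(P,s,.03,.08,.115)),"sh top",rect(near(P,s,.03,.1,.115)), 'shoulder',rect(near(P,s,.05,.054,.062)))
    for px in [(139,271),(173,271),(139,299),(173,299)]:
        a=T[px[1],px[0]]; q=near(P,a,.03,.07,.15); zt=np.percentile(q[:,2],95); q=near(P,a,.03,zt-.006,zt+.006)
        print(n,"cap",px,zt.round(4),cv2.minEnclosingCircle((q[:,:2]*1000).astype(np.float32)),q.mean(0).round(4))
    r=T[285,156]; print(n,"rack",rect(near(P,r,.1,.044,.056)), 'button',near(P,T[292,507],.03,.115,.13).mean(0))
E
python3 - <<'E'
import cv2,numpy as np
a=cv2.imread('pics/top0.png')[272:322,405:455]; b=cv2.imread('pics/scene0.png')[165:215,290:340]
cv2.imwrite('pics/c0.png',np.hstack([cv2.resize(x,(400,400),interpolation=cv2.INTER_CUBIC) for x in(a,b)]))
E
```

```text
top (265, 267) [0.5739 0.1554 0.001 ]
top (430, 297) [ 0.4963 -0.1889  0.1031]
top (507, 292) [ 0.5011 -0.3414  0.1265]
top (139, 271) [0.56   0.3932 0.1274]
top (173, 271) [0.562  0.337  0.0878]
top (139, 299) [0.5048 0.3914 0.1282]
top (173, 299) [0.5046 0.3371 0.0843]
top (200, 400) [0.2845 0.301  0.0014]
top (450, 320) [ 0.4463 -0.2447  0.048 ]
scene (371, 262) [0.5821 0.1601 0.0914]
scene (315, 185) [ 0.5054 -0.1861  0.093 ]
scene (288, 155) [ 0.5038 -0.3343  0.1236]
scene (449, 299) [0.5185 0.3465 0.0881]
scene (473, 301) [0.5144 0.3989 0.1271]
scene (432, 312) [0.5693 0.347  0.081 ]
scene (455, 314) [0.5714 0.4019 0.1295]
T block (array([571.8, 148.6, 110.8, 110.5,  69.5]), 1941) boss (array([571.9, 148.3,  40.5,  40.2,  69. ]), 288)
T mixer (array([ 579.6, -176.8,  508.7,  348.9,   65.7]), 6802) console (array([ 589.4, -222.6,  440.7,  190.2,   45.1]), 2579) shaft (array([ 498. , -197.4,   20.2,   20.8,   14.5]), 127) sh top (array([ 498. , -197.4,   20.1,   20.7,   14.5]), 98) shoulder (array([ 498.3, -195.6,   78.7,   66.5,   21.2]), 355)
T cap (139, 271) 0.1278 ((561.31164
[... 762 characters left out ...]
, -194.3,   22.9,   23.3,   11.2]), 92) sh top (array([ 499.6, -195.1,   23.3,   21. ,   16.3]), 39) shoulder (array([ 503.4, -187.2,   76.9,   73.1,   50.1]), 144)
S cap (139, 271) 0.1284 ((563.77685546875, 395.3763732910156), 12.120306968688965) [0.5639 0.3967 0.1269]
S cap (173, 271) 0.0891 ((564.2206420898438, 340.6191711425781), 11.153090476989746) [0.5649 0.3412 0.087 ]
S cap (139, 299) 0.1282 ((507.42401123046875, 394.95050048828125), 11.679819107055664) [0.5082 0.3953 0.1266]
S cap (173, 299) 0.0891 ((507.4027099609375, 340.32208251953125), 12.696822166442871) [0.5085 0.3394 0.0869]
S rack (array([534.7, 367.3, 120.2, 119.2,   1.5]), 1807) button [ 0.5031284  -0.33984975  0.12125487]
```

View pics/c0.png

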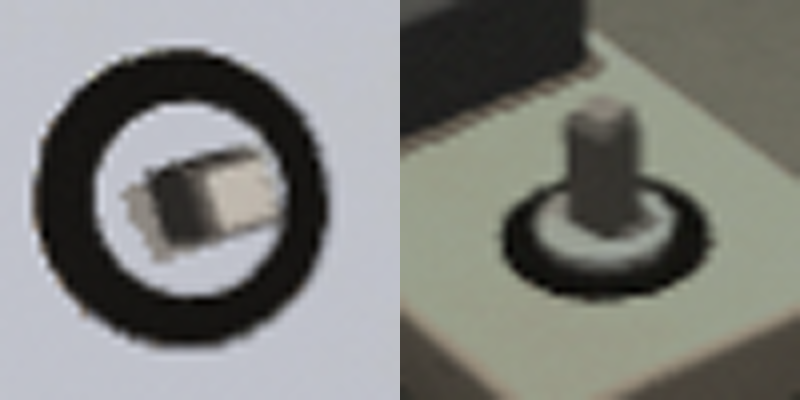

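Run:
```python
from h import *
r=np.radians
for y0,y1 in ((-20.7,15),(69.3,15),(69.3,105),(-110.7,-75),(-20.7,-75)):
    for p,y in (((.5717,.1493,.2),y0),((.5717,.1493,.054),y0),((.4986,-.1962,.21),y1),((.4986,-.1962,.112),y1)):
        q=ctrl.ik(p,quat(r(y))); print(y0,y1,None if q is None else np.round(q,2))
for y in (0,90,45,-90): print(y,np.round(ctrl.ik((.5625,.396,.2),quat(r(y))),2))
```

```text
-20.7 15 [ 0.03  0.51 -0.51  1.64  0.28  1.07 -2.5 ]
-20.7 15 [-0.14  0.65 -0.25  1.8   0.23  0.72 -2.44]
-20.7 15 [ 0.57  0.4  -0.34  1.77  0.16  1.   -1.14]
-20.7 15 [ 0.53  0.51 -0.29  1.9   0.2   0.77 -1.19]
69.3 15 [ 0.21  0.58 -0.84  1.64  0.46  1.14 -1.11]
69.3 15 [ 0.05  0.7  -0.56  1.8   0.5   0.79 -1.13]
69.3 15 [ 0.57  0.4  -0.34  1.77  0.16  1.   -1.14]
69.3 15 [ 0.53  0.51 -0.29  1.9   0.2   0.77 -1.19]
69.3 105 [ 0.21  0.58 -0.84  1.64  0.46  1.14 -1.11]
69.3 105 [ 0.05  0.7  -0.56  1.8   0.5   0.79 -1.13]
69.3 105 [ 0.81  0.45 -0.71  1.76  0.33  1.05  0.24]
69.3 105 [ 0.74  0.56 -0.63  1.89  0.44  0.83  0.15]
-110.7 -75 [ 0.37  0.73 -1.23  1.63  0.71  1.29  1.8 ]
-110.7 -75 [ 0.36  0.95 -1.23  1.8   0.99  1.16  1.57]
-110.7 -75 [ 0.29  0.38  0.06  1.77 -0.03  0.99 -2.52]
-110.7 -75 [ 0.25  0.5   0.12  1.9  -0.08  0.75 -2.47]
-20.7 -75 [ 0.03  0.51 -0.51  1.64  0.28  1.07 -2.5 ]
-20.7 -75 [-0.14  0.65 -0.25  1.8   0.23  0.72 -2.44]
-20.7 -75 [ 0.29  0.38  0.06  1.77 -0.03  0.99 -2.52]
-20.7 -75 [ 0.25  0.5   0.12  1.9  -0.08  0.75 -2.47]
0 [-0.22  0.74 -0.86  1.35  0.56  1.3  -2.66]
90 [-0.1   0.87 -1.23  1.35  0.81  1.46 -1.28]
45 [-0.2   0.75 -0.91  1.35  0.6   1.32 -1.91]
-90 [-0.1   0.87 -1.23  1.35  0.81  1.46  1.86]
```

Run:
```python
from h import *
q=quat(np.radians(69.3)); x,y=.5717,.1493
ctrl.movep((x,y,.15),q); ctrl.movel((x,y,.054),max_speed=.12)
s=get_state(); print(s['tcp_pos'],s['contact_force'],s['time'])
ctrl.close_gripper(80)
s=get_state(); print(s['width'],s['tcp_pos'],s['contact_force'])
ctrl.movel((x,y,.20),max_speed=.2)
s=get_state(); print(s['width'],s['tcp_pos'],s['contact_force'],s['wrist_torque'],s['time'])
ctrl.movel((.4986,-.1962,.20),quat(np.radians(15)),max_speed=.2)
s=get_state(); print(s['width'],s['tcp_pos'],s['contact_force'],s['time'])
for n in ("top","scene"):
    p,d=vision.grab_frame(n); cv2.imwrite(f"pics/{n}1.png",p); P=cloud(n,d)
    print(n,"block",rect(near(P,(.4986,-.1962),.09,.185,.203)), near(P,(.4986,-.1962),.075,.185,.203)[:,2].mean())
    cv2.imwrite(f"pics/{n}1c.png",p)
a=cv2.imread('pics/top1.png')[200:400,330:530]; b=cv2.imread('pics/scene1.png')[80:280,220:420]
cv2.imwrite('pics/c1.png',np.hstack([cv2.resize(i,(400,400)) for i in(a,b)]))
```

```text
[0.57211951 0.14962637 0.0546023 ] [-0.07607161  0.24152041  0.30108201] 3.85
0.0389406472304807 [0.57226674 0.14940703 0.05474505] [-0.06634564 -0.31475078  6.22162383]
0.039118587048541556 [0.57086839 0.14860032 0.19850587] [-0.02490812 -0.12245714 -5.10300979] [-0.0282277   0.06050307 -0.01306385] 5.225
0.03934296996572814 [ 0.49899452 -0.19493018  0.20004699] [ 0.48693419 -0.13611156 -4.6882906 ] 7.1417
top block (array([ 498. , -193.9,  110.2,  110.9,   14.9]), 1780) 0.19459422835322168
scene block (array([ 497.4, -194.2,  117.6,  116.7,   15.1]), 728) 0.19431974974859134
```

View pics/c1.png

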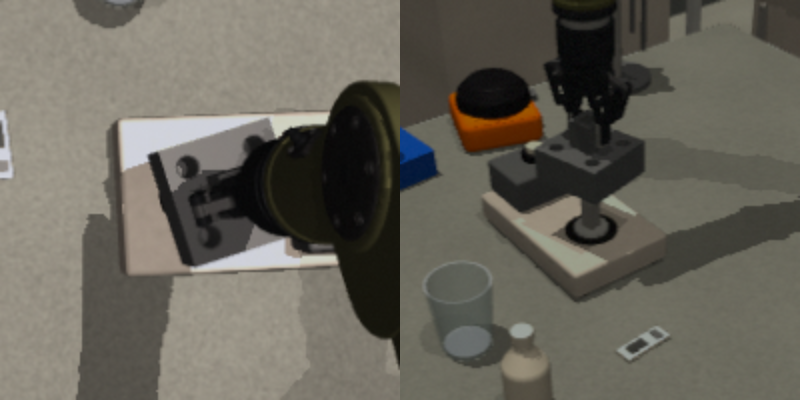

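The carousel hangs level above the shaft, which is visible under it at (592,215) in the crop. I'll lower it to just above the shaft tip and measure again there.

Run:
```python
from h import *
ctrl.movel((.4990,-.197,.168),max_speed=.15); ctrl.pause(.3)
s=get_state(); print(s['tcp_pos'],s['contact_force'],s['time'],2*np.degrees(np.arctan2(s['eef_rot'][2],s['eef_rot'][1])))
for n in ("top","scene"):
    p,d=vision.grab_frame(n); P=cloud(n,d)
    q=near(P,(.4986,-.1962),.09,.152,.172); print(n,rect(q),np.median(q[:,2]))
```

```text
[ 0.49937317 -0.19707397  0.16871302] [ 0.44254474 -0.27099599 -3.87723614] 7.9083 14.99853468933728
top (array([ 498.2, -195.9,  110.2,  110.5,   15.2]), 1645) 0.16345343800811774
scene (array([ 498.2, -194.8,  114.7,  113.7,   15.1]), 737) 0.16399201753250997
```

```bash
cat > down.py <<'E'
from h import *
def down(x,y,z0,z1,step=.006,fmax=12,speed=.06):
    f0=get_state()['contact_force'][2]
    z=z0
    while z>z1+1e-6:
        z=max(z-step,z1); ctrl.movel((x,y,z),max_speed=speed)
        s=get_state(); f=s['contact_force']-[0,0,f0]
        print(round(z,4),s['tcp_pos'].round(4),f.round(1),s['wrist_torque'].round(2),round(s['time'],2))
        if f[2]>fmax or np.hypot(*f[:2])>15: print("STOP"); return False
    return True
E
python3 - <<'E'
from down import *
down(.4992,-.1978,.168,.112)
E
```

```text
0.162 [ 0.4988 -0.1978  0.1615] [ 0.1 -0.3  0.8] [ 0.03  0.04 -0.06] 8.26
0.156 [ 0.499  -0.1977  0.1555] [ 0.3  0.5 -0.1] [ 0.03 -0.03  0.07] 8.51
0.15 [ 0.499  -0.1977  0.1496] [ 0.4  0.1 -0. ] [-0.01  0.02 -0.01] 8.76
0.144 [ 0.499  -0.1977  0.1436] [-0.6 -0.4 -0.3] [ 0.02 -0.05  0.06] 9.01
0.138 [ 0.499  -0.1977  0.1376] [ 0.2 -1.1  1.2] [0.   0.03 0.04] 9.26
0.132 [ 0.499  -0.1978  0.1316] [-0.7  0.   0. ] [-0.01  0.01  0.02] 9.51
0.126 [ 0.499  -0.1977  0.1256] [0.1 0.2 0. ] [-0.05  0.02  0.  ] 9.76
0.12 [ 0.499  -0.1978  0.1196] [ 0.1 -0.2  0.3] [-0.01 -0.01 -0.02] 10.01
0.114 [ 0.499  -0.1977  0.1136] [-0.9  0.5  0.6] [-0.02  0.01 -0.04] 10.26
0.112 [ 0.4994 -0.1978  0.1127] [-1.7  0.7  9. ] [ 0.13  0.51 -0.03] 10.51
```

It went in cleanly and touched the shoulder at the expected height. I'll release, retreat to the first long tube, and measure on the way.

Run:
```python
from down import *
ctrl.ungrasp(); ctrl.movel((.4992,-.1978,.25),max_speed=.3)
ctrl.movep((.507,.3945,.20),quat(np.radians(0))); ctrl.pause(.2)
c=(.4986,-.1970)
for n in ("top","scene"):
    p,d=vision.grab_frame(n); cv2.imwrite(f"pics/{n}2.png",p); P=cloud(n,d)
    q=near(P,c,.09,.1,.116); print(n,rect(q),np.median(q[:,2]),"boss",rect(near(P,c,.04,.138,.158)))
s=get_state(); print(s['tcp_pos'],s['time'],s['contact_force'])
a=cv2.imread('pics/top2.png')[200:400,330:530]; b=cv2.imread('pics/scene2.png')[80:280,220:420]
cv2.imwrite('pics/c2.png',np.hstack([cv2.resize(i,(400,400)) for i in(a,b)]))
```

```text
top (array([ 498.4, -196.8,  111. ,  111.3,   15.9]), 2213) 0.10748692979060863 boss (array([ 497.7, -196.7,   40.2,   39.8,   14.9]), 342)
scene (array([ 498.6, -195.7,  116. ,  115.4,   15.7]), 661) 0.10848356100868684 boss (array([ 498.1, -195.8,   47.5,   43.9,   13.4]), 155)
[0.50733947 0.39407183 0.20011413] 14.075 [ 0.2246355  -0.27503974  0.79774472]
```

View pics/c2.png

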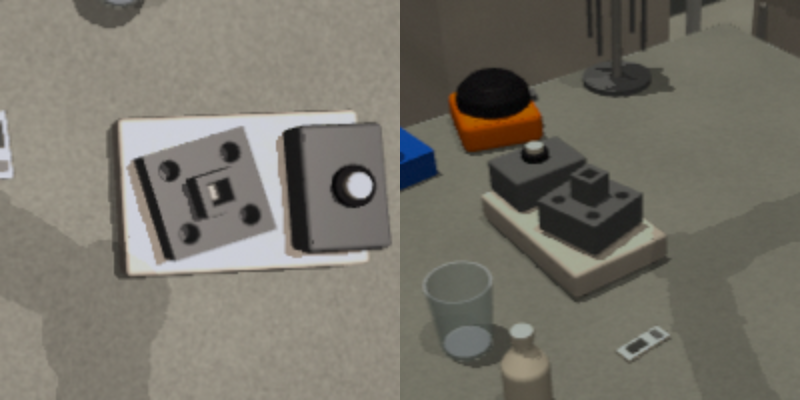

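The carousel is seated: its top is at 0.108 and its yaw is about 15.5°. I'll pick the first long tube, at (507, 394.5) mm.

```bash
cat > tube.py <<'E'
from down import *
def pick(x,y,yaw=0):
    ctrl.movep((x,y,.16),quat(yaw)); ctrl.movel((x,y,.098),max_speed=.12)
    s=get_state(); print(s['tcp_pos'].round(4),s['contact_force'].round(1))
    ctrl.close_gripper(30); s=get_state(); print('w',s['width'],s['contact_force'].round(1))
    ctrl.movel((x,y,.25),max_speed=.2)
def hover(x,y,yaw,tag):
    ctrl.movel((x,y,.25),quat(yaw),max_speed=.22); ctrl.pause(.3)
    s=get_state(); print('w',s['width'],s['tcp_pos'].round(4),s['contact_force'].round(1),s['time'])
    for n in ("top","scene"):
        p,d=vision.grab_frame(n); cv2.imwrite(f"pics/{n}{tag}.png",p); P=cloud(n,d)
        for lo,hi in((.16,.185),(.185,.21),(.21,.24)):
            q=near(P,(x,y),.025,lo,hi); 
            if len(q)>5: print(n,lo,len(q),np.median(q,0).round(4),np.ptp(q[:,:2],axis=0).round(4))
E
python3 - <<'E'
from tube import *
print(np.round(ctrl.ik((.4583,-.1741,.25),quat(0)),2))
pick(.507,.3945); hover(.4583,-.1741,0,3)
a=cv2.imread('pics/top3.png')[200:400,330:530]; b=cv2.imread('pics/scene3.png')[80:280,220:420]
cv2.imwrite('pics/c3.png',np.hstack([cv2.resize(i,(400,400)) for i in(a,b)]))
E
```

```text
[ 0.81  0.33 -0.67  1.81  0.23  1.08 -1.52]
[0.5073 0.3951 0.099 ] [-0.3  0.3  0.9]
w 0.02098649985640973 [-0.3 -0.1  3. ]
w 0.021010850347084473 [ 0.4584 -0.1739  0.25  ] [-0.3  0.5 -0.2] 19.575
scene 0.16 34 [ 0.4621 -0.1667  0.1748] [0.0121 0.0157]
scene 0.185 52 [ 0.4622 -0.1673  0.1965] [0.0129 0.0179]
scene 0.21 57 [ 0.462  -0.1666  0.2255] [0.013 0.017]
```

View pics/c3.png

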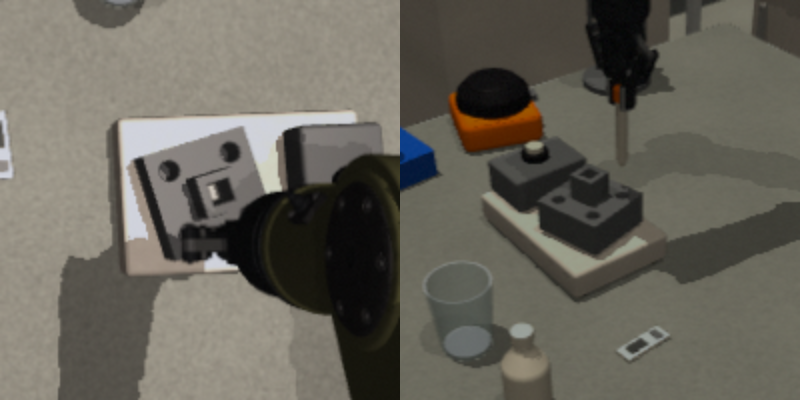

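Tube 1 hangs vertical and its estimated axis matches the socket. I'll insert it.

Run:
```python
from tube import *
x,y=.4583,-.1738
ctrl.movel((x,y,.215),max_speed=.1)
down(x,y,.215,.156,step=.008,fmax=6,speed=.08)
```

```text
0.207 [ 0.4583 -0.1738  0.2072] [ 0.4 -0.3 -0.8] [0.01 0.02 0.03] 20.43
0.199 [ 0.4581 -0.1738  0.199 ] [ 1.2 -1.   0. ] [ 0.    0.04 -0.03] 20.68
0.191 [ 0.4581 -0.1738  0.1909] [-0.2  0.3 -1.5] [-0.   -0.04  0.  ] 20.93
0.183 [ 0.4581 -0.1737  0.1829] [-0.5  0.1 -1. ] [ 0.02 -0.01  0.03] 21.18
0.175 [ 0.458  -0.1737  0.1748] [-0.8  0.5 -0.9] [0.04 0.   0.01] 21.43
0.167 [ 0.4581 -0.1737  0.1669] [-0.4  0.4 -0.8] [ 0.03 -0.07  0.02] 21.68
0.159 [ 0.4581 -0.1737  0.1589] [-1.3  0.1 -1.5] [-0.02  0.02 -0.02] 21.93
0.156 [ 0.4586 -0.1738  0.1562] [-0.4  0.6 -0.8] [ 0.   -0.02  0.05] 22.18
```

Run:
```python
from tube import *
x,y=.4583,-.1738
down(x,y,.156,.152,step=.001,fmax=4,speed=.03)
ctrl.ungrasp(); ctrl.movel((x,y,.25),max_speed=.25)
# second tube
pick(.5625,.396); hover(.5393,-.2203,0,4)
for n in("top","scene"):
    P=cloud(n,vision.grab_frame(n)[1]); q=near(P,(.4583,-.1738),.02,.15,.2); print(n,'tube1 top',np.percentile(q[:,2],95),np.median(q[q[:,2]>.18],0))
a=cv2.imread('pics/top4.png')[200:400,330:530]; b=cv2.imread('pics/scene4.png')[80:280,220:420]
cv2.imwrite('pics/c4.png',np.hstack([cv2.resize(i,(400,400)) for i in(a,b)]))
```

```text
0.155 [ 0.4588 -0.1738  0.1555] [0.1 0.2 5.7] [0.13 0.09 0.07] 22.43
STOP
[0.5628 0.3962 0.0985] [0.6 0.1 0.6]
w 0.020826618604091563 [-0.7 -0.9  2.4]
w 0.020570632070003 [ 0.5393 -0.2201  0.25  ] [-0.1 -0.6 -0.6] 31.125
scene 0.16 37 [ 0.5418 -0.2146  0.1741] [0.0165 0.0153]
scene 0.185 48 [ 0.5419 -0.2127  0.1984] [0.0148 0.0129]
scene 0.21 59 [ 0.5425 -0.2128  0.2248] [0.0176 0.0185]
top tube1 top 0.18546450634595935 [ 0.45711174 -0.17288219  0.18342567]
scene tube1 top 0.18587121479000102 [ 0.45916241 -0.16885507  0.18413645]
```

View pics/c4.png

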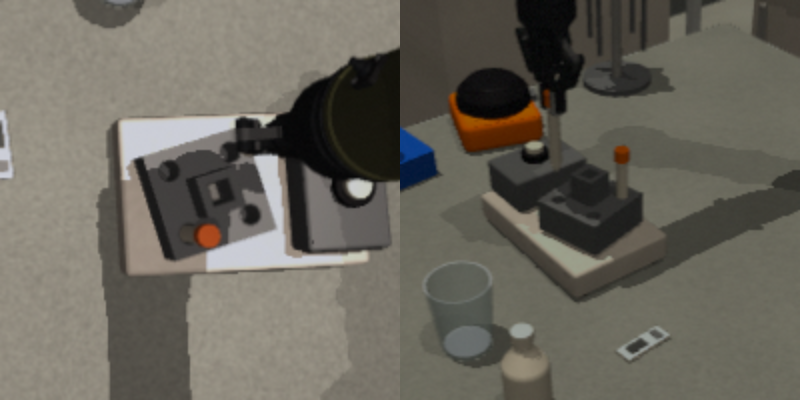

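Tube 1 stands at full depth, with its top at 0.185 (about 0.184 expected). Tube 2 hangs over the opposite socket, so I'll insert it.

Run:
```python
from tube import *
x,y=.5393,-.2203
ctrl.movel((x,y,.215),max_speed=.1)
ok=down(x,y,.215,.159,step=.008,fmax=6,speed=.08)
if ok: down(x,y,.159,.152,step=.0012,fmax=4,speed=.03)
```

```text
0.207 [ 0.5392 -0.2203  0.207 ] [ 0.9 -0.3 -0.6] [ 0.01 -0.02 -0.04] 32.08
0.199 [ 0.539  -0.2203  0.1987] [ 0.8 -0.6 -0.8] [-0.03  0.    0.02] 32.33
0.191 [ 0.539  -0.2203  0.1906] [ 0.2 -0.5 -1.5] [-0.03  0.02 -0.06] 32.58
0.183 [ 0.539  -0.2203  0.1826] [ 1.   0.7 -0.3] [-0.   -0.01 -0.02] 32.83
0.175 [ 0.539  -0.2203  0.1746] [ 0.7 -0.  -0.9] [-0.02  0.01  0.03] 33.08
0.167 [ 0.539  -0.2203  0.1666] [ 0.2 -0.7 -1.4] [-0.06  0.01  0.02] 33.33
0.159 [ 0.539  -0.2203  0.1585] [ 0.6  0.1 -0.5] [ 0.02 -0.04 -0.04] 33.58
0.1578 [ 0.5394 -0.2203  0.1579] [-0.1  0.2 -0.8] [-0.   -0.02 -0.03] 33.83
0.1566 [ 0.5393 -0.2203  0.1566] [-0.  -1.1 -0.7] [ 0.01  0.02 -0.02] 34.08
0.1554 [ 0.5398 -0.2203  0.156 ] [0.1 0.  4.9] [ 0.02 -0.01  0.05] 34.33
STOP
```

Run:
```python
from tube import *
ctrl.ungrasp(); ctrl.movel((.5393,-.2203,.25),max_speed=.25)
ctrl.movel((.42,-.45,.25),max_speed=.25); ctrl.close_gripper(20); ctrl.pause(.2)
c=(.4986,-.1970)
for n in ("top","scene"):
    p,d=vision.grab_frame(n); cv2.imwrite(f"pics/{n}5.png",p); P=cloud(n,d)
    q=near(P,c,.09,.1,.116); print(n,rect(q),np.median(q[:,2]))
    for t in((.4583,-.1738),(.5393,-.2203)):
        q=near(P,t,.02,.15,.2); z=np.percentile(q[:,2],95); print('top z',z,np.median(q[q[:,2]>z-.005],0))
    q=near(P,(.501,-.344),.03,.118,.13); z=np.median(q[:,2]); q=q[q[:,2]>z-.003]; print('button',z,cv2.minEnclosingCircle((q[:,:2]*1000).astype(np.float32)))
s=get_state(); print(s['tcp_pos'],s['time'],np.round(ctrl.ik((.501,-.346,.11),quat(0)),2))
a=cv2.imread('pics/top5.png')[200:400,330:530]; b=cv2.imread('pics/scene5.png')[80:280,220:420]
cv2.imwrite('pics/c5.png',np.hstack([cv2.resize(i,(400,400)) for i in(a,b)]))
```

```text
top (array([ 498.3, -196.7,  111.2,  111.1,   16. ]), 2044) 0.1075034531037814
top z 0.18558353508679604 [ 0.45774194 -0.17470953  0.18351767]
top z 0.18551432675428933 [ 0.53877366 -0.21868725  0.18293296]
button 0.12592453042396656 ((500.87152099609375, -346.2526550292969), 14.290420532226562)
scene (array([ 499.2, -196.6,  112.8,  117.8,   15.8]), 618) 0.10875681145211916
top z 0.1858541209654465 [ 0.45998463 -0.17237849  0.18470331]
top z 0.18580777041259872 [ 0.53840567 -0.217317    0.18373667]
button 0.12479294956524481 ((502.6298828125, -345.3077697753906), 14.872252464294434)
[ 0.42000467 -0.45002043  0.24997994] 37.7417 [ 0.99  0.68 -0.72  1.7   0.53  0.97 -1.5 ]
```

View pics/c5.png

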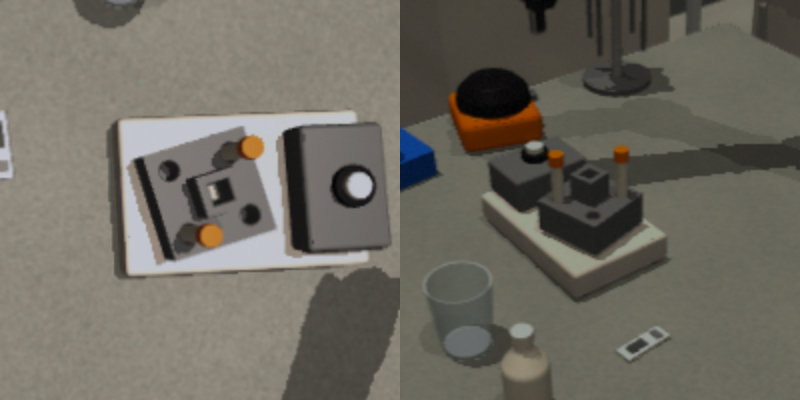

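Both tubes stand upright at full depth in opposite sockets, at crop (252,147) and (210,236). Next is the button.

Run:
```python
from tube import *
x,y=.5015,-.3465
ctrl.movep((x,y,.18),quat(0)); ctrl.movel((x,y,.132),max_speed=.1)
down(x,y,.132,.112,step=.0015,fmax=9,speed=.03)
ctrl.pause(.15); print(get_state()['contact_force'],get_state()['tcp_pos'])
ctrl.movel((x,y,.2),max_speed=.15); ctrl.movel((.42,-.45,.25),max_speed=.25); ctrl.pause(.3)
c=(.4986,-.1970)
for n in ("top","scene"):
    p,d=vision.grab_frame(n); P=cloud(n,d)
    q=near(P,c,.09,.1,.116); print(n,rect(q),np.median(q[:,2]))
    for t in((.4583,-.1738),(.5393,-.2203)):
        q=near(P,t,.02,.15,.2); z=np.percentile(q[:,2],95); print('top z',z,np.median(q[q[:,2]>z-.005],0))
    q=near(P,(.501,-.344),.03,.115,.13); print('button',np.percentile(q[:,2],[50,80]))
print(get_state()['time'])
```

```text
0.1305 [ 0.5017 -0.3466  0.131 ] [0.8 0.7 0.9] [0.   0.04 0.02] 39.27
0.129 [ 0.5015 -0.3465  0.129 ] [-1.   0.4  0.7] [-0.03 -0.    0.02] 39.52
0.1275 [ 0.5014 -0.3464  0.1273] [-0.3  1.1  0.2] [-0.02 -0.01 -0.01] 39.77
0.126 [ 0.5016 -0.3466  0.1262] [-0.3 -0.4  1.3] [0.06 0.08 0.  ] 40.02
0.1245 [ 0.5017 -0.3465  0.1246] [ 0.3 -0.2  3. ] [ 0.07  0.04 -0.02] 40.27
0.123 [ 0.5016 -0.3465  0.1231] [ 0.  -0.1  4.6] [ 0.02 -0.01  0.07] 40.52
0.1215 [ 0.5016 -0.3465  0.1216] [ 0.1 -0.5  4.8] [0.   0.01 0.01] 40.77
0.12 [ 0.5016 -0.3466  0.121 ] [-2.3  1.  12.5] [ 0.23  0.56 -0.02] 41.02
STOP
[-4.09771797  1.17282747 12.27882534] [ 0.50167608 -0.34655751  0.12105634]
top (array([ 498.3, -196.8,  111.1,  110.9,   15.8]), 2056) 0.10748465825143017
top z 0.1852767272792076 [ 0.45776199 -0.17276729  0.18326341]
top z 0.18578533992083313 [ 0.53872621 -0.21867955  0.18353504]
button [0.11895892 0.12641754]
scene (array([ 497.6, -194.8,  114.5,  113.2,   14.6]), 614) 0.1086364196148917
top z 0.1858474518076847 [ 0.45852289 -0.16917937  0.18474113]
top z 0.18569103559020936 [ 0.53966813 -0.21556787  0.18366497]
button [0.11925322 0.12727812]
42.975
```

```bash
python3 -c "
from h import *
ticket.close_job(); print(get_state()['time'])"
```

```text
the job is handed in; nothing more can be done
the job is handed in; nothing more can be done
```

The job is done and handed in after about 43 s on the robot's clock; no verdict was reported.

- **Carousel:** it is seated on the drive shaft. Its top is at 0.108 m, as expected, its yaw is about 15.5° against an estimated 15° for the shaft flats, and it is centred within about 1–2 mm.
- **Long tubes:** both stand upright in diagonally opposite sockets. Each went down until it touched the socket floor at about 5 N, and their tops measured 0.1855 m (about 0.184 m expected). I placed them with jaws along the rack's y axis and saw no contact with the short tubes, but I did not re-measure the short tubes or the bystanders afterwards.
- **Start button:** I pressed it to a hard stop at 12.5 N, after about 5.5 mm of travel, and let it go. It sprang back to about 0.126 m, its height before the press.

The last depth check, made after the press, showed the carousel and tubes unmoved and the arm clear. The two cameras disagreed by 1–3 mm on positions, and otherwise no check failed.

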